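# Pack up the gauging station

## Robot

A 6-joint arm with a two-finger parallel gripper is mounted at the origin on the work surface. World frame = base frame: x ahead of the robot, y to its left, z up, the work surface at z = 0. Lengths are in m, angles in rad, forces in N, time in s.
With the tool pointing down it reaches from about 0.375 to 0.9 m from the base axis. Payload 3.1 kg.
Tool frame: the origin (TCP) lies between the finger pads; the fingertips stand robot.finger_overhang ahead of it and the grasp point (between the pads) lies 3 mm ahead of it (robot.finger_overhang is the distance from the TCP to the fingertips, in m); z points along the fingers, y is the line along which they close (so a half turn about z gives the same grasp; the last joint's range is limited). The gripper opens to 87 mm and grips with 3 to 60 N. Pads are 19 mm wide; open, the fingers measure 117 mm over their backs; the gripper's body (75 mm by 190 mm) begins 51 mm behind the grasp point.
Start: joints at [0.934, 0.527, 1.433, -0, 1.181, -0.178], TCP at [0.276, 0.561, 0.245] pointing down, gripper open.
Joint ranges: [-3.08, 3.08], [-0.75, 2.2], [0.22, 2.44], [-1.43, 4.57], [0, 2.65], [-2.85, 2.85]. Speed limits (rad/s): [2.79, 2.79, 3.14, 3.14, 3.14, 3.14].

## Interface

Orientations are given as a unit quaternion [x, y, z, w].
In Python, from rig import get_obs, vision, hand_in, nets, robot gives the robot as it stands.
- The arm moves only by the tool apply_moves, never from a script. Its argument "series" is a list of rows, each an object with "offset": the shift along the world's x, y, z in cm, a list of three; "rot": the turn, a rotation vector about the world's x, y, z in degrees, a list of three. A call has 1 to 20 rows; each row is the pose to reach, as a shift and turn from the pose commanded when the call began; what a row does not reach only later rows make up. A row lasts 1/10 s, in which the tool goes at most 50 mm and 8.59 degrees, less where a joint would pass 70% of its speed; a pose out of reach is approached as far as the arm can. A call with a gripper value outside its range is refused whole. "hand" is the opening, from 0 (shut) to 1 (fully open), set as the call begins (left out, the last holds). The fingers move at their own pace and stop on an object; "newtons" is the grip in N (left out, the last holds). Time passes only in rows, so rows that repeat a pose let the fingers close. It gives the time, the measured TCP pose, the force, the opening and the grip force at its end, in the units of the state.
- get_obs(): the state, without advancing time (a new reading comes with each control period).
- vision.camera(name): name is "side" or "top"; returns the picture (480x640x3 uint8, red, green, blue); there is no depth.
- vision.calibration(name): a dict with "K" (3x3 intrinsics, pixels), "R" (3x3) and "t" (3): a world point X has camera coordinates R X + t. Camera axes: x right, y down, z forward; pixel columns grow to the right and rows downward; lengths in m; the calibration is good to about 2 mm. A picture is of the moment at which its call begins. calibration takes no time and is no camera call.
- hand_in(): hands the job in; it is judged then, once.
Trained networks look in the newest picture that a camera, given by its name, has taken for a name from the list of things; names that differ only in an ending like _2 or _b are one class to them, and where a whole thing is asked for, a point or a joint stands for the part that bears it (a point fixed in the world has none). Each returns a list of dicts, best first, with "conf" (0 to 1); they miss things now and then, are a little off and sometimes report something else, mostly with a low value. They report only what shows in the picture. A call takes as long as a camera call. They do not tell look-alikes from the thing itself.
- nets.search_frame(camera, query): "centre" ([x, y, z] in m, in world coordinates, good to about 4 mm: the middle of the surface that is visible of it).
- nets.spot_point(camera, query): "centre" ([x, y, z] in m, in world coordinates, good to about 4 mm: a listed point, or the origin of a listed thing).
The state is a dict: "time": time; "q": joint angles; "joint_velocities": joint speeds; "joint_torque": joint torques, N m; "position": TCP position; "tool_rot": TCP orientation; "ft_force": force on the tool from outside, world axes, zero at the start; "moment": the same for the moment, N m; "grip_width": finger opening in m; "grip_force": force on a finger pad.
Only numpy, scipy, OpenCV 4.12 (cv2) and the standard library are available. Lean on these libraries where they do the work, as an engineer would, in place of code of your own. Each camera call takes 0.05 s, during which the arm holds its last target. There are 200 camera calls.

## Task

Pack up the gauging station for the night: lay the setting bar centred in the two V blocks of its cradle, then press both hinged straps down over it until their catches hold them fully shut. Press every dust cover that is lying out straight down onto a free gauge head until its clips snap under the rim and it sits fully home, one cover to a head, and leave the ring, the jar and the screwdriver alone.

Things in the scene. Friction and masses are not known exactly. Their poses are not given: they have to be found in the camera images.
- cover1: black clip-fit dust cover (all alike; may be absent): disc 66 mm across, 5 mm thick; on top a round grip knob 24 mm across, 28 mm tall. Under the disc hang, 19 mm long, two springy grey clip arms with inward barbs (+-x) and two guide tabs (+-y), on which it stands. Origin: centre of its underside, level with the tab ends, z up; disc underside at z=19, knob foot at 24, knob top at 52 mm
- cover2: black clip-fit dust cover (all alike; may be absent): disc 66 mm across, 5 mm thick; on top a round grip knob 24 mm across, 28 mm tall. Under the disc hang, 19 mm long, two springy grey clip arms with inward barbs (+-x) and two guide tabs (+-y), on which it stands. Origin: centre of its underside, level with the tab ends, z up; disc underside at z=19, knob foot at 24, knob top at 52 mm
- cover3: black clip-fit dust cover (all alike; may be absent): disc 66 mm across, 5 mm thick; on top a round grip knob 24 mm across, 28 mm tall. Under the disc hang, 19 mm long, two springy grey clip arms with inward barbs (+-x) and two guide tabs (+-y), on which it stands. Origin: centre of its underside, level with the tab ends, z up; disc underside at z=19, knob foot at 24, knob top at 52 mm
- cover4: black clip-fit dust cover (all alike; may be absent): disc 66 mm across, 5 mm thick; on top a round grip knob 24 mm across, 28 mm tall. Under the disc hang, 19 mm long, two springy grey clip arms with inward barbs (+-x) and two guide tabs (+-y), on which it stands. Origin: centre of its underside, level with the tab ends, z up; disc underside at z=19, knob foot at 24, knob top at 52 mm
- cover5: black clip-fit dust cover (all alike; may be absent): disc 66 mm across, 5 mm thick; on top a round grip knob 24 mm across, 28 mm tall. Under the disc hang, 19 mm long, two springy grey clip arms with inward barbs (+-x) and two guide tabs (+-y), on which it stands. Origin: centre of its underside, level with the tab ends, z up; disc underside at z=19, knob foot at 24, knob top at 52 mm
- cover6: black clip-fit dust cover (all alike; may be absent): disc 66 mm across, 5 mm thick; on top a round grip knob 24 mm across, 28 mm tall. Under the disc hang, 19 mm long, two springy grey clip arms with inward barbs (+-x) and two guide tabs (+-y), on which it stands. Origin: centre of its underside, level with the tab ends, z up; disc underside at z=19, knob foot at 24, knob top at 52 mm
- head1 (a point): centre of the flat top of one of six alike round metal gauge heads, 46 mm up, in 2 rows of 3, 76 mm apart, on a fixed grey plate. Top 41 mm across, cone to a 50 mm rim 10-12 mm down, 36 mm stem. A cover (any yaw) touches with its origin 7 mm below this point and is snapped home 19 mm below it, disc on the top, about 1 mm play; a straight push of about 10 N (at most 16) snaps it
- head2 (a point): centre of the flat top of one of six alike round metal gauge heads, 46 mm up, in 2 rows of 3, 76 mm apart, on a fixed grey plate. Top 41 mm across, cone to a 50 mm rim 10-12 mm down, 36 mm stem. A cover (any yaw) touches with its origin 7 mm below this point and is snapped home 19 mm below it, disc on the top, about 1 mm play; a straight push of about 10 N (at most 16) snaps it
- head3 (a point): centre of the flat top of one of six alike round metal gauge heads, 46 mm up, in 2 rows of 3, 76 mm apart, on a fixed grey plate. Top 41 mm across, cone to a 50 mm rim 10-12 mm down, 36 mm stem. A cover (any yaw) touches with its origin 7 mm below this point and is snapped home 19 mm below it, disc on the top, about 1 mm play; a straight push of about 10 N (at most 16) snaps it
- head4 (a point): centre of the flat top of one of six alike round metal gauge heads, 46 mm up, in 2 rows of 3, 76 mm apart, on a fixed grey plate. Top 41 mm across, cone to a 50 mm rim 10-12 mm down, 36 mm stem. A cover (any yaw) touches with its origin 7 mm below this point and is snapped home 19 mm below it, disc on the top, about 1 mm play; a straight push of about 10 N (at most 16) snaps it
- head5 (a point): centre of the flat top of one of six alike round metal gauge heads, 46 mm up, in 2 rows of 3, 76 mm apart, on a fixed grey plate. Top 41 mm across, cone to a 50 mm rim 10-12 mm down, 36 mm stem. A cover (any yaw) touches with its origin 7 mm below this point and is snapped home 19 mm below it, disc on the top, about 1 mm play; a straight push of about 10 N (at most 16) snaps it
- head6 (a point): centre of the flat top of one of six alike round metal gauge heads, 46 mm up, in 2 rows of 3, 76 mm apart, on a fixed grey plate. Top 41 mm across, cone to a 50 mm rim 10-12 mm down, 36 mm stem. A cover (any yaw) touches with its origin 7 mm below this point and is snapped home 19 mm below it, disc on the top, about 1 mm play; a straight push of about 10 N (at most 16) snaps it
- bar: steel setting bar, at first lying on the table: round bar 16 mm in diameter and 190 mm long, along its y, with a dark square grip block 22 x 22 mm and 50 mm long around its middle; about 0.35 kg. Origin: centre of the underside of the block, 11 mm below the bar's axis
- bar_mid (a point): middle of the setting bar, on its axis, 11 mm above the underside of its grip block
- cradle: fixed storage cradle: aluminium base 100 (x) x 200 (y) mm, 10 mm thick, with two 90 degree V blocks 20 mm wide at y = +72 and -72 mm, each V 31 mm wide at its mouth, 49 mm above the table. Open between the blocks: room for the grip block and fingers. Origin: centre of its underside; y along the bar's place, x towards the strap hinges
- cradle_seat (a point): where the middle of the bar's axis (bar_mid) lies when the bar rests centred in the two V blocks, 45 mm above the table; its y is the bar's direction. The bar may lie either end round and any side up
- strap_a (a joint): hinge angle (rad) of the strap over the V block at the cradle's y = +72 mm: 0 = shut, level over the bar; grows as it swings up; about 1.4 to 1.65 (upright) at the start, stop at 1.7. Friction keeps it where it is left. Over the last 0.17 rad it must be pressed past a spring catch at its free end (about 10 N, at most 16, down at 36 mm from the hinge), which then holds it at 0
- strap_a_hinge (a point): axis of strap_a's hinge (parallel to the cradle's y), 28 mm to the +x side of the bar's axis, 56.5 mm above the table. The aluminium strap is 16 mm wide, 4 mm thick and reaches 58 mm from the hinge; shut, it points to the cradle's -x, its underside 1.5 mm above the bar; the catch stands beyond its free end, on a post up to 65 mm high
- strap_b (a joint): hinge angle (rad) of the strap over the V block at the cradle's y = -72 mm; in all else as strap_a
- strap_b_hinge (a point): axis of strap_b's hinge, as for strap_a
- ring_gauge: bystander: loose steel ring, 70 mm in diameter, 22 mm tall, origin under its centre; leave it alone
- oil_can: bystander: loose white jar, 52 mm in diameter, 120 mm tall, origin under its centre; leave it alone
- driver: bystander: loose screwdriver lying flat, handle to its -x; leave it alone
Things that resemble listed ones, but are neither listed nor needed, are in the scene too. Leave any purple or red look-alike of the cover3 alone.

How it is judged:
By the outcome, as a careful person would: the job done as asked, in the order asked, and still so for the second after the job is handed in, with the robot touching nothing.
Of cover1, cover2, cover3, cover4, cover5, cover6 only 4 to 6 are there at a start; the rules pass over those that are not, and their reading is None.
At some moment in a run one of cover1, cover2, cover3, cover4, cover5, cover6, bar may be knocked a few centimetres aside while the robot is not near it.
It also fails if it takes over 210 s, if anything falls off the work surface, if the arm or the gripper's body presses on something with over 40 N, if the wrist force passes 120 N, or if a joint passes its speed limit or range.

## Working session

There is one attempt and no reset: what is moved stays moved. The work goes in short steps, Python scripts to look and compute and a tool call to move; the robot and the scene stay as the last step left them, time stands still between calls to the robot, and variables do not carry over. Pictures are saved under pics/ and viewed, at most 14 in all, crops included, and the job is handed in when it is done.

Besides the shell and the picture viewer there is one more tool, called after "Request:" as name([rows], argument=value, ...), one row to a line, values as JSON. apply_moves: Moves the arm, as the interface text tells. Its arguments: {"type":"object","properties":{"series":{"type":"array"},"hand":{"type":"number"},"newtons":{"type":"number"}},"required":["series"]}

```bash
ls; mkdir -p pics
python3 - <<'E'
from rig import get_obs, vision, nets, robot
import cv2
print(robot.finger_overhang, get_obs())
for c in("top","side"):
    im=vision.camera(c); cv2.imwrite(f"pics/{c}0.png",im[:,:,::-1])
    k=vision.calibration(c); print(c,k["K"].tolist(),k["R"].round(3).tolist(),k["t"].round(3).tolist())
    for q in("cover1","head1","bar","bar_mid","cradle","cradle_seat","strap_a_hinge","ring_gauge","oil_can","driver"):
        print(c,q,[(round(d["conf"],2),[round(float(x),3) for x in d["centre"]]) for d in nets.spot_point(c,q)])
E
```

```text
pics
0.022 {'time': 0.0, 'q': array([ 9.34513103e-01,  5.28473605e-01,  1.43390043e+00, -1.45395745e-05,
        1.18137238e+00, -1.78472294e-01]), 'joint_velocities': array([ 0.00037426, -0.00050908,  0.00050563,  0.0017886 , -0.00067141,
        0.00052607]), 'joint_torque': array([ 1.13240232e-03, -4.40042388e+01, -1.76593745e+01,  6.33267383e-02,
        5.83575584e-02, -1.74207762e-04]), 'position': array([0.27579185, 0.56010203, 0.2435676 ]), 'tool_rot': array([ 2.26908849e-01,  9.73915404e-01, -9.91417372e-04, -4.20491909e-04]), 'ft_force': array([-0.22561437,  0.43314443, -0.13764261]), 'moment': array([-0.00740819, -0.03553058,  0.01663332]), 'grip_force': 0.0, 'grip_width': 0.08694337389212281}
top [[581.608723436529, 0.0, 320.9290341277905], [0.0, 581.608723436529, 237.24015615355427], [0.0, 0.0, 1.0]] [[-0.01, -1.0, -0.002], [-0.991, 0.011, -0.137], [0.137, 0.001, -0.991]] [-0.001, 0.536, 1.343]
top cover1 [(0.97, [0.457, -0.276, 0.003]), (0.94, [0.324, -0.283, -0.001]), (0.89, [0.439, -0.057, -0.005]), (0.84, [0.414, -0.403, 0.002]), (0.81, [0.504, -0.217, -0.005]), (0.7
[... 1531 characters left out ...]
85, -0.255, 0.046]), (0.69, [0.659, -0.249, 0.044]), (0.63, [0.644, -0.096, 0.047]), (0.59, [0.653, 0.449, 0.001])]
side bar [(0.56, [0.463, 0.16, -0.001]), (0.28, [0.603, 0.17, 0.042])]
side bar_mid [(0.63, [0.449, -0.164, 0.001]), (0.57, [0.46, 0.159, 0.012])]
side cradle [(0.96, [0.607, 0.168, -0.0])]
side cradle_seat [(0.89, [0.601, 0.169, 0.043]), (0.25, [0.502, -0.21, 0.002])]
side strap_a_hinge [(0.7, [0.626, 0.091, 0.058]), (0.69, [0.635, 0.242, 0.056])]
side ring_gauge [(0.68, [0.645, -0.097, 0.046]), (0.61, [0.775, 0.036, -0.001]), (0.41, [0.503, -0.209, 0.001])]
side oil_can [(0.72, [0.65, 0.447, 0.002]), (0.63, [0.464, 0.162, -0.001])]
side driver [(0.8, [0.611, -0.429, -0.004])]
```

View pics/top0.png

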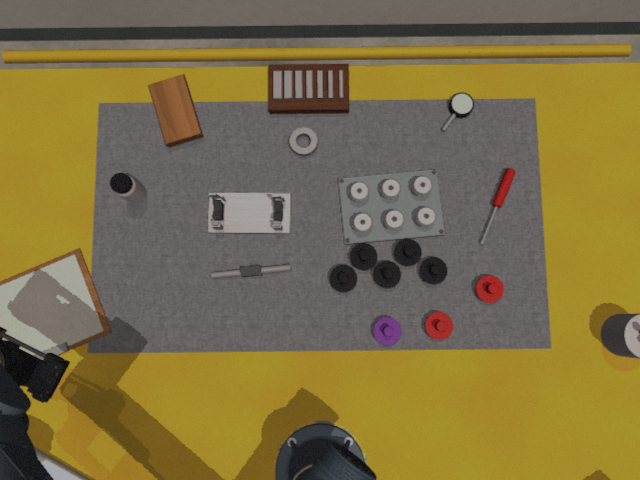

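View pics/side0.png

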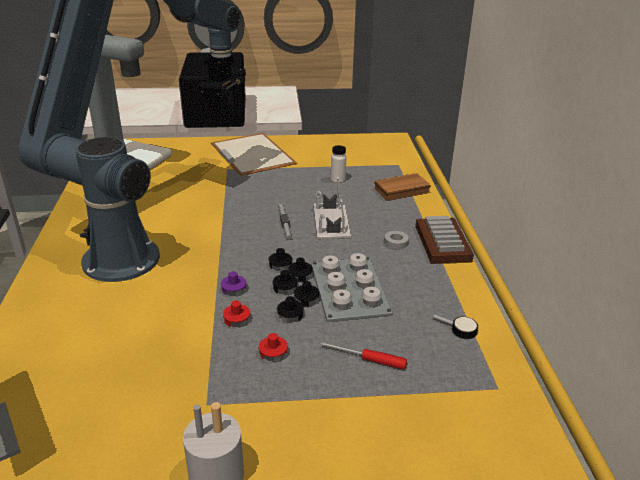

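The top picture shows five black covers at pixels (343,278), (364,256), (387,273), (407,252) and (433,270). All six heads are bare, around (360–426, 186–221). The cradle is at (250,213) with both straps upright on its far side, and the bar is at (251,271). The purple and red look-alikes are at (387,331), (438,325) and (490,288). The side view agrees. I'll zoom in for exact pixels.

Run:
```python
import cv2,numpy as np
t=cv2.imread("pics/top0.png");s=cv2.imread("pics/side0.png")
A=cv2.resize(t[180:290,200:300],None,fx=4,fy=4,interpolation=cv2.INTER_CUBIC)
B=cv2.resize(s[170:250,265:365],None,fx=4,fy=4,interpolation=cv2.INTER_CUBIC)
out=np.zeros((440,800,3),np.uint8);out[:440,:400]=A;out[:320,400:]=B
cv2.imwrite("pics/z1.png",out)
A=cv2.resize(t[165:295,325:455],None,fx=4,fy=4,interpolation=cv2.INTER_CUBIC)[:,:400*2]
B=cv2.resize(s[240:325,265:395],None,fx=3,fy=3,interpolation=cv2.INTER_CUBIC)
out=np.zeros((520,800,3),np.uint8);out[:,:520]=A; out[:255,410:800]=B if 0 else out[:255,410:800]
B=cv2.resize(B,(280,183));out[:183,520:]=B
cv2.imwrite("pics/z2.png",out)
```

```text
(no output)
```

View pics/z1.png

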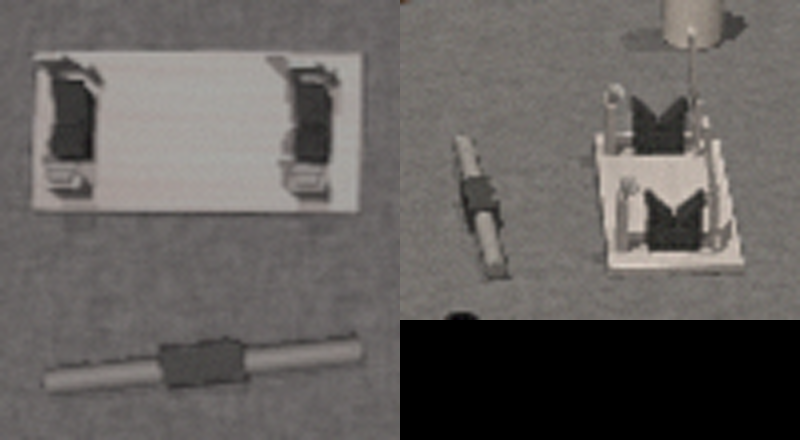

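View pics/z2.png

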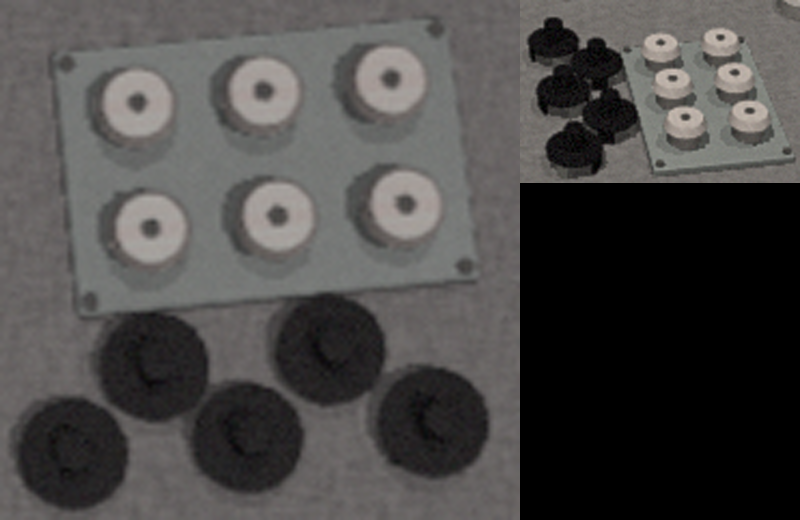

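```bash
cat > h.py <<'E'
import cv2,numpy as np
from rig import get_obs, vision, nets
C={c:vision.calibration(c) for c in("top","side")}
def proj(c,X):
    k=C[c];p=k["K"]@(k["R"]@np.asarray(X,float)+k["t"]);return p[:2]/p[2]
def ray(c,uv,z):
    k=C[c];d=k["R"].T@np.linalg.solve(k["K"],[uv[0],uv[1],1.]);o=-k["R"].T@k["t"];return o+d*(z-o[2])/d[2]
def tri(a,b):
    P=[C[c]["K"]@np.c_[C[c]["R"],C[c]["t"]] for c in("top","side")]
    X=cv2.triangulatePoints(P[0],P[1],np.array(a,float).reshape(2,1),np.array(b,float).reshape(2,1)).ravel();return X[:3]/X[3]
def dot(im,uv,r):
    g=cv2.cvtColor(im,cv2.COLOR_BGR2GRAY).astype(float);u,v=np.round(uv).astype(int)
    w=g[v-r:v+r+1,u-r:u+r+1];m=np.clip(np.percentile(w,70)-w-15,0,None);yy,xx=np.mgrid[-r:r+1,-r:r+1]
    return np.array([u+(m*xx).sum()/m.sum(),v+(m*yy).sum()/m.sum()])
def covers(im,z=.024,n=9):
    # dark discs seen by the top camera, at disc-top height z
    S=4;g=cv2.resize(cv2.cvtColor(im,cv2.COLOR_BGR2HSV)[:,:,2],None,fx=S,fy=S,interpolation=cv2.INTER_CUBIC)
    m=(g<55).astype(np.float32)*2-1
    r=.033*C["top"]["K"][0,0]/1.27*S;R=int(r)+6;yy,xx=np.mgrid[-R:R+1,-R:R+1];d=np.hypot(xx,yy)
    T=np.where(d<r,1,np.where(d<r+5,-.6,0)).astype(np.float32)
    q=cv2.filter2D(m,cv2.CV_32F,T,borderType=cv2.BORDER_REPLICATE)/T[T>0].sum();out=[]
    for _ in range(n):
        _,mx,_,p=cv2.minMaxLoc(q)
        if mx<.6:break
        w=q[p[1]-8:p[1]+9,p[0]-8:p[0]+9];k=np.clip(w-mx+.06,0,None);y2,x2=np.mgrid[-8:9,-8:9]
        uv=((np.array([p[0]+(k*x2).sum()/k.sum(),p[1]+(k*y2).sum()/k.sum()]))+.5)/S-.5
        out.append((mx,uv,ray("top",uv,z)));cv2.circle(q,p,int(1.5*r),-9,-1)
    return out
E
python3 - <<'E'
from h import *
np.set_printoptions(precision=4,suppress=True)
t=cv2.imread("pics/top0.png");s=cv2.imread("pics/side0.png")
print("heads")
for u,v in[(137,102),(264,91),(391,78),(151,228),(278,216),(406,204)]:
    a=dot(t,((u+.5)/4-.5+325,(v+.5)/4-.5+165),3);X=ray("top",a,.046);b=dot(s,proj("side",X),2)
    print(X[:2],"side",ray("side",b,.046)[:2],"tri",tri(a,b))
print("covers")
for m,uv,X in covers(t): print(round(m,2),uv,X)
f=lambda u,v:((u+.5)/4-.5+200,(v+.5)/4-.5+180)
g=lambda u,v:((u-400+.5)/4-.5+265,(v+.5)/4-.5+170)
print("plate",*[ray("top",f(*p),.01)[:2] for p in[(33,52),(360,52),(362,212),(32,212)]])
print("bar ends",*[ray("top",f(*p),.011)[:2] for p in[(46,382),(360,349)]])
print("block",*[ray("top",f(*p),.022)[:2] for p in[(158,345),(243,340),(246,380),(164,386)]])
print("V near",*[ray("side",g(*p),.049)[:2] for p in[(648,192),(703,192)]],"bottom",ray("side",g(675,222),.0335))
print("V far",*[ray("side",g(*p),.049)[:2] for p in[(635,98),(688,98)]],"bottom",ray("side",g(660,125),.0335))
E
```

```text
heads
[ 0.647  -0.0984] side [ 0.6458 -0.1009] tri [ 0.6467 -0.0985  0.0445]
[ 0.6533 -0.1738] side [ 0.6526 -0.1761] tri [ 0.6533 -0.174   0.0445]
[ 0.6598 -0.2499] side [ 0.6592 -0.2519] tri [ 0.6598 -0.2501  0.0447]
[ 0.5711 -0.1047] side [ 0.5702 -0.1072] tri [ 0.5709 -0.1048  0.0444]
[ 0.5776 -0.1801] side [ 0.5771 -0.1829] tri [ 0.5777 -0.1803  0.0442]
[ 0.5839 -0.2561] side [ 0.5834 -0.2587] tri [ 0.5839 -0.2564  0.0442]
coversTraceback (most recent call last):
  File "<stdin>", line 9, in <module>
  File "h.py", line 26, in covers
    uv=((np.array([p[0]+(k*x2).sum()/k.sum(),p[1]+(k*y2).sum()/k.sum()]))+.5)/S-.5
                         ~^~~
ValueError: operands could not be broadcast together with shapes (9,17) (17,17)
```

```bash
sed -i 's|  _,mx,_,p=cv2|  q[:,:1000]=q[:,2200:]=-9;q[:640]=q[1360:]=-9\n        _,mx,_,p=cv2|' h.py
python3 - <<'E'
from h import *
np.set_printoptions(precision=4,suppress=True)
t=cv2.imread("pics/top0.png")
for m,uv,X in covers(t): print(round(m,2),uv,X)
f=lambda u,v:((u+.5)/4-.5+200,(v+.5)/4-.5+180)
g=lambda u,v:((u-400+.5)/4-.5+265,(v+.5)/4-.5+170)
print("plate",*[ray("top",f(*p),.01)[:2] for p in[(33,52),(360,52),(362,212),(32,212)]])
print("bar ends",*[ray("top",f(*p),.011)[:2] for p in[(46,382),(360,349)]])
print("block",*[ray("top",f(*p),.022)[:2] for p in[(158,345),(243,340),(246,380),(164,386)]])
print("V near",*[ray("side",g(*p),.049)[:2] for p in[(648,192),(703,192)]],"bottom",ray("side",g(675,222),.0335))
print("V far",*[ray("side",g(*p),.049)[:2] for p in[(635,98),(688,98)]],"bottom",ray("side",g(660,125),.0335))
o=get_obs();from scipy.spatial.transform import Rotation as R
print(R.from_quat(o["tool_rot"]).as_matrix())
E
```

```text
0.75 [385.7813 273.7857] [ 0.4484 -0.1597  0.024 ]
0.75 [406.9987 251.7515] [ 0.5005 -0.2117  0.024 ]
0.75 [432.5693 270.0429] [ 0.4562 -0.2711  0.024 ]
0.74 [363.1432 256.1293] [ 0.4911 -0.1069  0.024 ]
0.74 [342.3321 278.0563] [ 0.4394 -0.0564  0.024 ]
plate [0.6528 0.2688] [0.6506 0.0688] [0.5517 0.0678] [0.5539 0.2678]
bar ends [0.4506 0.2575] [0.4685 0.0693]
block [0.4712 0.189 ] [0.4736 0.1384] [0.4497 0.1365] [0.4467 0.1852]
V near [0.582  0.1048] [0.6226 0.1024] bottom [0.6006 0.0866 0.0335]
V far [0.5858 0.2499] [0.6275 0.2474] bottom [0.6042 0.2329 0.0335]
[[-0.897  0.442 -0.   ]
 [ 0.442  0.897 -0.   ]
 [-0.    -0.    -1.   ]]
```

Request:
apply_moves([
  {"offset":[18.4,-39.8,-8],"rot":[0,0,-58.4]},
  {"offset":[18.4,-39.8,-8],"rot":[0,0,-58.4]},
  {"offset":[18.4,-39.8,-8],"rot":[0,0,-58.4]},
  {"offset":[18.4,-39.8,-8],"rot":[0,0,-58.4]},
  {"offset":[18.4,-39.8,-8],"rot":[0,0,-58.4]},
  {"offset":[18.4,-39.8,-8],"rot":[0,0,-58.4]},
  {"offset":[18.4,-39.8,-8],"rot":[0,0,-58.4]},
  {"offset":[18.4,-39.8,-8],"rot":[0,0,-58.4]},
  {"offset":[18.4,-39.8,-8],"rot":[0,0,-58.4]},
  {"offset":[18.4,-39.8,-8],"rot":[0,0,-58.4]},
  {"offset":[18.4,-39.8,-16],"rot":[0,0,-58.4]},
  {"offset":[18.4,-39.8,-16],"rot":[0,0,-58.4]},
  {"offset":[18.4,-39.8,-16],"rot":[0,0,-58.4]},
  {"offset":[18.4,-39.8,-16],"rot":[0,0,-58.4]},
], hand=0.6, newtons=30)

```text
time: 2.5
position: [0.46, 0.1632, 0.0847]
tool_rot: [0.673, 0.74, -0.0, -0.0]
ft_force: [0.1, 0.2, 0.6]
grip_width: 0.0522
grip_force: 0.0
```

Request:
apply_moves([
  {"offset":[0,0,-3],"rot":[0,0,0]},
  {"offset":[0,0,-5.9],"rot":[0,0,0]},
  {"offset":[0,0,-5.9],"rot":[0,0,0]},
  {"offset":[0,0,-5.9],"rot":[0,0,0]},
])

```text
time: 2.9
position: [0.461, 0.1631, 0.0269]
tool_rot: [0.673, 0.74, 0.001, 0.001]
ft_force: [0.2, 0.5, 0.9]
grip_width: 0.0523
grip_force: 0.0
```

Request:
apply_moves([
  {"offset":[0,0,0],"rot":[0,0,0]},
  {"offset":[0,0,0],"rot":[0,0,0]},
  {"offset":[0,0,0],"rot":[0,0,0]},
  {"offset":[0,0,0],"rot":[0,0,0]},
  {"offset":[0,0,0],"rot":[0,0,0]},
  {"offset":[0,0,0],"rot":[0,0,0]},
  {"offset":[0,0,0],"rot":[0,0,0]},
  {"offset":[0,0,0],"rot":[0,0,0]},
], hand=0, newtons=30)

```text
time: 3.7
position: [0.4604, 0.1626, 0.026]
tool_rot: [0.673, 0.739, 0.0, 0.0]
ft_force: [-0.0, -0.3, 6.0]
grip_width: 0.0215
grip_force: 30.0
```

Request:
apply_moves([
  {"offset":[0,0,5],"rot":[0,0,0]},
  {"offset":[0,0,10],"rot":[0,0,0]},
  {"offset":[0,0,12.5],"rot":[0,0,0]},
  {"offset":[0,0,12.5],"rot":[0,0,0]},
  {"offset":[5,0.2,12.5],"rot":[0,0,-6.4]},
  {"offset":[10,0.5,12.5],"rot":[0,0,-6.4]},
  {"offset":[14.2,0.5,12.5],"rot":[0,0,-6.4]},
  {"offset":[14.2,0.5,12.5],"rot":[0,0,-6.4]},
  {"offset":[14.2,0.5,12.5],"rot":[0,0,-6.4]},
  {"offset":[14.2,0.5,12.5],"rot":[0,0,-6.4]},
])

```text
time: 4.7
position: [0.5994, 0.1674, 0.1482]
tool_rot: [0.713, 0.701, -0.002, -0.002]
ft_force: [-0.2, -0.5, -3.0]
grip_width: 0.0218
grip_force: 30.0
```

Run:
```python
from h import *
a=vision.camera("top")[:,:,::-1];b=vision.camera("side")[:,:,::-1]
o=np.zeros((520,800,3),np.uint8)
o[:,:400]=cv2.resize(a[160:290,200:300],(400,520),interpolation=cv2.INTER_CUBIC)
o[:480,400:]=cv2.resize(b[130:250,280:380],(400,480),interpolation=cv2.INTER_CUBIC)
cv2.imwrite("pics/z3.png",o)
for c in("top","side"):
    for q in("bar_mid","cradle_seat","strap_a_hinge"): print(c,q,[(round(d["conf"],2),np.round(d["centre"],3).tolist()) for d in nets.spot_point(c,q)])
```

```text
top bar_mid []
top cradle_seat [(0.8, [0.602, 0.172, 0.044]), (0.36, [0.5, -0.217, -0.002])]
top strap_a_hinge [(0.94, [0.634, 0.235, 0.053]), (0.74, [0.504, -0.215, -0.002])]
side bar_mid [(0.78, [0.598, 0.169, 0.136])]
side cradle_seat [(0.9, [0.6, 0.168, 0.041])]
side strap_a_hinge [(0.7, [0.636, 0.242, 0.056])]
```

View pics/z3.png

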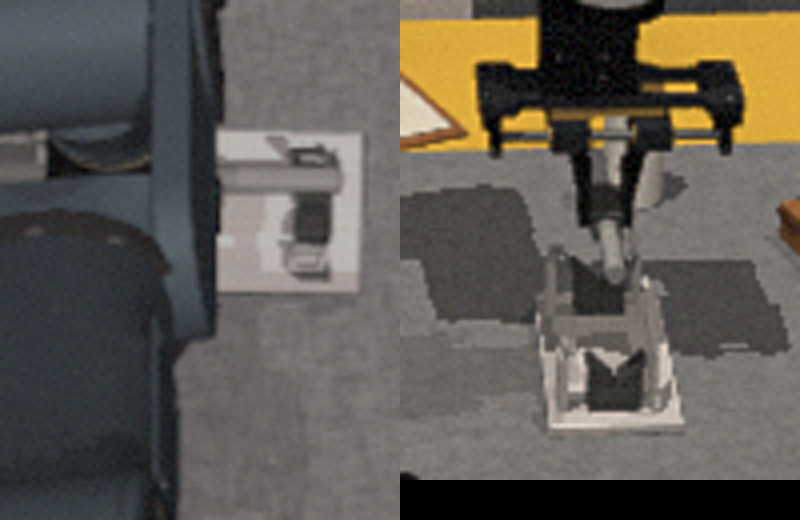

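Run:
```python
from h import *
print(ray("side",((614-400+.5)/4-.5+280,(268+.5)/4-.5+130),.133), "V",ray("side",((614-400+.5)/4-.5+280,(375+.5)/4-.5+130),.0335))
print("top end",ray("top",((342+.5)/4-.5+200,(179+.5)/4-.5+160),.133))
print(get_obs()["position"],get_obs()["tool_rot"])
for y in(.0725,.264): 
  for c in("side","top"): print(y,c,proj(c,[.6015,y,.133]))
```

```text
[0.59639855 0.07960925 0.133     ] V [0.60086345 0.09648908 0.0335    ]
top end [0.59726921 0.07206412 0.133     ]
[0.60196453 0.16772364 0.15083165] [7.13356284e-01 7.00801536e-01 1.00035899e-04 9.54523099e-05]
0.0725 side [335.17419919 197.77813184]
0.0725 top [284.92530184 202.50834393]
0.264 side [328.5084818  167.96526811]
0.264 top [198.88141345 203.43240936]
```

Request:
apply_moves([
  {"offset":[0.2,0.1,0],"rot":[0,0,0]},
  {"offset":[0.2,0.1,-3],"rot":[0,0,0]},
  {"offset":[0.2,0.1,-6],"rot":[0,0,0]},
  {"offset":[0.2,0.1,-7.5],"rot":[0,0,0]},
  {"offset":[0.2,0.1,-8.6],"rot":[0,0,0]},
  {"offset":[0.2,0.1,-8.6],"rot":[0,0,0]},
  {"offset":[0.2,0.1,-8.6],"rot":[0,0,0]},
])

```text
time: 5.8
position: [0.605, 0.1687, 0.0652]
tool_rot: [0.713, 0.701, 0.001, 0.0]
ft_force: [-0.5, -0.3, -2.5]
grip_width: 0.0218
grip_force: 30.0
```

Request:
apply_moves([
  {"offset":[0,0,-0.2],"rot":[0,0,0]},
  {"offset":[0,0,-0.4],"rot":[0,0,0]},
  {"offset":[0,0,-0.4],"rot":[0,0,0]},
])

```text
time: 6.1
position: [0.6044, 0.1687, 0.061]
tool_rot: [0.713, 0.701, 0.0, 0.0]
ft_force: [-0.2, -0.3, -2.8]
grip_width: 0.0217
grip_force: 30.0
```

Request:
apply_moves([
  {"offset":[0,0,-0.1],"rot":[0,0,0]},
  {"offset":[0,0,-0.1],"rot":[0,0,0]},
  {"offset":[0,0,-0.1],"rot":[0,0,0]},
])

```text
time: 6.4
position: [0.6041, 0.1687, 0.0603]
tool_rot: [0.713, 0.701, 0.0, 0.0]
ft_force: [-2.2, 0.3, 4.6]
grip_width: 0.0214
grip_force: 30.0
```

Request:
apply_moves([
  {"offset":[-0.1,0,0],"rot":[0,0,0]},
  {"offset":[-0.1,0,0],"rot":[0,0,0]},
])

```text
time: 6.6
position: [0.6037, 0.1687, 0.06]
tool_rot: [0.714, 0.701, 0.001, 0.0]
ft_force: [-1.6, 0.9, 3.4]
grip_width: 0.0217
grip_force: 30.0
```

Request:
apply_moves([
  {"offset":[0,0,0],"rot":[0,0,0]},
  {"offset":[0,0,0],"rot":[0,0,0]},
  {"offset":[0,0,0],"rot":[0,0,0]},
  {"offset":[0,0,0],"rot":[0,0,0]},
], hand=0.5)

```text
time: 7.0
position: [0.6032, 0.1686, 0.0593]
tool_rot: [0.713, 0.701, -0.0, -0.0]
ft_force: [0.7, -0.3, 0.5]
grip_width: 0.0414
grip_force: 0.0
```

Request:
apply_moves([
  {"offset":[0,0,4],"rot":[0,0,0]},
  {"offset":[0,0,8],"rot":[0,0,0]},
  {"offset":[0,0,12],"rot":[0,0,0]},
  {"offset":[0,0,14],"rot":[0,0,0]},
  {"offset":[-5,-5,14],"rot":[0,0,0]},
  {"offset":[-10,-10,14],"rot":[0,0,0]},
  {"offset":[-15,-15,14],"rot":[0,0,0]},
  {"offset":[-15,-18,14],"rot":[0,0,0]},
  {"offset":[-15,-18,14],"rot":[0,0,0]},
], hand=0)

```text
time: 7.9
position: [0.451, -0.0127, 0.1996]
tool_rot: [0.713, 0.701, -0.0, -0.0]
ft_force: [0.4, 0.9, 0.7]
grip_width: 0.0005
grip_force: 0.0
```

Run:
```python
from h import *
a=vision.camera("top")[:,:,::-1];b=vision.camera("side")[:,:,::-1]
cv2.imwrite("pics/top4.png",a)
o=np.zeros((480,800,3),np.uint8)
o[:,:400]=cv2.resize(a[160:280,200:300],(400,480),interpolation=cv2.INTER_CUBIC)
o[:480,400:]=cv2.resize(b[130:250,280:380],(400,480),interpolation=cv2.INTER_CUBIC)
cv2.imwrite("pics/z4.png",o)
for c in("top","side"):
    for q in("bar_mid","cradle_seat","strap_a_hinge"): print(c,q,[(round(d["conf"],2),np.round(d["centre"],3).tolist()) for d in nets.spot_point(c,q)])
```

```text
top bar_mid [(0.69, [0.603, 0.166, 0.045])]
top cradle_seat [(0.86, [0.604, 0.175, 0.047])]
top strap_a_hinge [(0.84, [0.632, 0.238, 0.049])]
side bar_mid [(0.57, [0.654, 0.446, -0.0]), (0.47, [0.603, 0.166, 0.049])]
side cradle_seat [(0.67, [0.602, 0.166, 0.044]), (0.17, [0.609, -0.431, 0.0])]
side strap_a_hinge [(0.84, [0.634, 0.241, 0.056])]
```

View pics/z4.png

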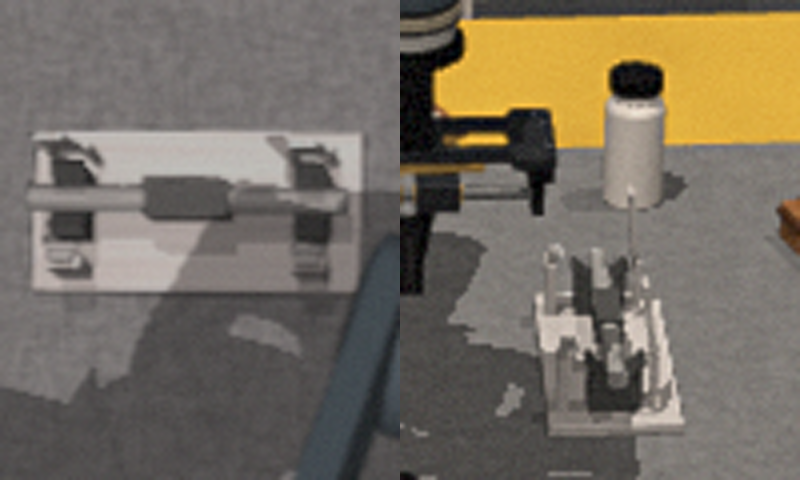

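Run:
```python
from h import *
f=lambda u,v:((u+.5)/4-.5+200,(v+.5)/4-.5+160)
print("ends",ray("top",f(26,197),.045),ray("top",f(347,200),.045))
print("plate",*[ray("top",f(*p),.01)[:2] for p in[(33,132),(363,132),(363,293),(33,293)]])
print("block",*[ray("top",f(*p),.056)[:2] for p in[(144,196),(231,196)]])
print("vblk bottoms L", *[ray("top",f(*p),.049)[:2] for p in[(54,180),(96,180),(293,180),(335,180)]])
```

```text
ends [0.60576888 0.26537559 0.045     ] [0.60187912 0.07466983 0.045     ]
plate [0.65280929 0.26880446] [0.65059367 0.06691861] [0.55109944 0.06724164] [0.55325864 0.26719408]
block [0.60351481 0.19361504] [0.60295572 0.14234267]
vblk bottoms L [0.61507256 0.24813243] [0.61480049 0.22322184] [0.61352469 0.10640945] [0.61325277 0.08151171]
```

The bar lies in both Vs, with its ends at crop pixels (26,197) and (347,200) and its middle at about y = 0.168–0.170. That agrees with the plate centre. Next I'll shut strap b (nearer y = 0) from behind.

Request:
apply_moves([
  {"offset":[5,3,0],"rot":[0,0,0]},
  {"offset":[9,5,0],"rot":[0,0,0]},
  {"offset":[13,7,0],"rot":[0,0,0]},
  {"offset":[17,9,0],"rot":[0,0,0]},
  {"offset":[21.7,10.9,0],"rot":[0,0,0]},
  {"offset":[21.7,10.9,0],"rot":[0,0,0]},
  {"offset":[21.7,10.9,-4],"rot":[0,0,0]},
  {"offset":[21.7,10.9,-7.6],"rot":[0,0,0]},
  {"offset":[21.7,10.9,-7.6],"rot":[0,0,0]},
  {"offset":[21.7,10.9,-7.6],"rot":[0,0,0]},
])

```text
time: 9.3
position: [0.6696, 0.0984, 0.123]
tool_rot: [0.713, 0.701, -0.001, -0.001]
ft_force: [-0.4, -0.4, -0.1]
grip_width: 0.0006
grip_force: 0.0
```

Request:
apply_moves([
  {"offset":[-1.2,-0.2,0],"rot":[0,0,0]},
  {"offset":[-2.4,-0.2,0],"rot":[0,0,0]},
  {"offset":[-3.4,-0.2,-0.2],"rot":[0,0,0]},
  {"offset":[-4.4,-0.2,-0.5],"rot":[0,0,0]},
  {"offset":[-5.1,-0.2,-0.9],"rot":[0,0,0]},
  {"offset":[-5.6,-0.2,-1.3],"rot":[0,0,0]},
  {"offset":[-6.1,-0.2,-1.9],"rot":[0,0,0]},
  {"offset":[-6.4,-0.2,-2.5],"rot":[0,0,0]},
  {"offset":[-6.7,-0.2,-3],"rot":[0,0,0]},
  {"offset":[-6.8,-0.2,-3.4],"rot":[0,0,0]},
  {"offset":[-6.8,-0.2,-3.4],"rot":[0,0,0]},
])

```text
time: 10.4
position: [0.6016, 0.0956, 0.0885]
tool_rot: [0.713, 0.701, -0.001, -0.001]
ft_force: [-0.7, -0.1, -0.1]
grip_width: 0.0004
grip_force: 0.0
```

Request:
apply_moves([
  {"offset":[0,0,-0.2],"rot":[0,0,0]},
  {"offset":[0,0,-0.4],"rot":[0,0,0]},
  {"offset":[0,0,-0.6],"rot":[0,0,0]},
  {"offset":[0,0,-0.7],"rot":[0,0,0]},
  {"offset":[0,0,-0.7],"rot":[0,0,0]},
])

```text
time: 10.9
position: [0.602, 0.0956, 0.0832]
tool_rot: [0.713, 0.701, -0.0, -0.0]
ft_force: [-2.9, -0.6, 4.4]
grip_width: 0.0005
grip_force: 2.2
```

Request:
apply_moves([
  {"offset":[0,0,-0.2],"rot":[0,0,0]},
  {"offset":[0,0,-0.4],"rot":[0,0,0]},
  {"offset":[0,0,-0.5],"rot":[0,0,0]},
  {"offset":[0,0,-0.5],"rot":[0,0,0]},
])

```text
time: 11.3
position: [0.6025, 0.0957, 0.0806]
tool_rot: [0.713, 0.701, 0.0, 0.0]
ft_force: [-7.1, -0.8, 20.8]
grip_width: 0.0004
grip_force: 10.0
```

Request:
apply_moves([
  {"offset":[0,0,-0.2],"rot":[0,0,0]},
  {"offset":[0,0,-0.2],"rot":[0,0,0]},
  {"offset":[0,0,-0.2],"rot":[0,0,0]},
])

```text
time: 11.6
position: [0.6025, 0.0957, 0.0803]
tool_rot: [0.713, 0.701, 0.0, 0.001]
ft_force: [-7.5, -0.1, 30.0]
grip_width: 0.0006
grip_force: 14.9
```

Request:
apply_moves([
  {"offset":[0,0,4],"rot":[0,0,0]},
  {"offset":[0,0,8],"rot":[0,0,0]},
  {"offset":[4,4,12.5],"rot":[0,0,0]},
  {"offset":[7,8,12.5],"rot":[0,0,0]},
  {"offset":[7,11,12.5],"rot":[0,0,0]},
  {"offset":[7,14.4,12.5],"rot":[0,0,0]},
  {"offset":[7,14.4,12.5],"rot":[0,0,0]},
  {"offset":[7,14.4,9],"rot":[0,0,0]},
  {"offset":[7,14.4,4.9],"rot":[0,0,0]},
  {"offset":[7,14.4,4.9],"rot":[0,0,0]},
  {"offset":[7,14.4,4.9],"rot":[0,0,0]},
])

```text
time: 12.7
position: [0.6718, 0.2389, 0.1236]
tool_rot: [0.714, 0.7, -0.001, -0.001]
ft_force: [1.2, 0.8, 1.4]
grip_width: 0.0004
grip_force: 0.0
```

Request:
apply_moves([
  {"offset":[-1.2,0,0],"rot":[0,0,0]},
  {"offset":[-2.4,0,0],"rot":[0,0,0]},
  {"offset":[-3.4,0,-0.2],"rot":[0,0,0]},
  {"offset":[-4.4,0,-0.5],"rot":[0,0,0]},
  {"offset":[-5.1,0,-0.9],"rot":[0,0,0]},
  {"offset":[-5.6,0,-1.3],"rot":[0,0,0]},
  {"offset":[-6.1,0,-1.9],"rot":[0,0,0]},
  {"offset":[-6.4,0,-2.5],"rot":[0,0,0]},
  {"offset":[-6.7,0,-3],"rot":[0,0,0]},
  {"offset":[-6.8,0,-3.4],"rot":[0,0,0]},
  {"offset":[-6.8,0,-3.7],"rot":[0,0,0]},
  {"offset":[-6.8,0,-4],"rot":[0,0,0]},
  {"offset":[-6.8,0,-4.2],"rot":[0,0,0]},
  {"offset":[-6.8,0,-4.4],"rot":[0,0,0]},
  {"offset":[-6.8,0,-4.6],"rot":[0,0,0]},
  {"offset":[-6.8,0,-4.6],"rot":[0,0,0]},
  {"offset":[-6.8,0,-4.6],"rot":[0,0,0]},
])

```text
time: 14.4
position: [0.6043, 0.2397, 0.0807]
tool_rot: [0.713, 0.701, 0.0, 0.0]
ft_force: [-3.6, -0.6, 13.1]
grip_width: 0.0006
grip_force: 6.4
```

Request:
apply_moves([
  {"offset":[0,0,-0.2],"rot":[0,0,0]},
  {"offset":[0,0,-0.4],"rot":[0,0,0]},
  {"offset":[0,0,-0.4],"rot":[0,0,0]},
])

```text
time: 14.7
position: [0.6043, 0.2397, 0.0803]
tool_rot: [0.713, 0.701, 0.0, 0.0]
ft_force: [-9.8, -2.7, 31.2]
grip_width: 0.0005
grip_force: 15.5
```

Request:
apply_moves([
  {"offset":[0,0,4],"rot":[0,0,0]},
  {"offset":[0,0,8],"rot":[0,0,0]},
  {"offset":[0,-4,10],"rot":[0,0,0]},
  {"offset":[-4,-8,10],"rot":[0,0,0]},
  {"offset":[-8,-12,10],"rot":[0,0,0]},
  {"offset":[-12,-16,10],"rot":[0,0,0]},
  {"offset":[-14,-19,10],"rot":[0,0,0]},
  {"offset":[-14,-22,10],"rot":[0,0,0]},
  {"offset":[-14,-22,10],"rot":[0,0,0]},
  {"offset":[-14,-22,10],"rot":[0,0,0]},
])

```text
time: 15.7
position: [0.4651, 0.0189, 0.1747]
tool_rot: [0.714, 0.7, 0.001, 0.001]
ft_force: [0.6, 1.1, 0.1]
grip_width: 0.0008
grip_force: 0.0
```

Run:
```python
from h import *
np.set_printoptions(precision=4,suppress=True)
a=vision.camera("top")[:,:,::-1].copy();b=vision.camera("side")[:,:,::-1]
o=np.zeros((480,800,3),np.uint8)
o[:,:400]=cv2.resize(a[160:280,200:300],(400,480),interpolation=cv2.INTER_CUBIC)
o[:480,400:]=cv2.resize(b[130:250,280:380],(400,480),interpolation=cv2.INTER_CUBIC)
cv2.imwrite("pics/z5.png",o);cv2.imwrite("pics/top5.png",a)
for m,uv,X in covers(a): print(round(m,2),uv,X)
for c in("side","top"): print([(round(d["conf"],2),np.round(d["centre"],3).tolist()) for d in nets.spot_point(c,"cover1")])
```

```text
0.88 [250.5939 338.3926] [0.3005 0.1604 0.024 ]
0.81 [271.4512 302.3339] [0.3839 0.1117 0.024 ]
0.74 [272.8807 338.8005] [0.2991 0.1082 0.024 ]
0.69 [432.6262 269.5087] [ 0.4574 -0.2713  0.024 ]
0.68 [406.9173 251.3853] [ 0.5014 -0.2115  0.024 ]
0.68 [385.6208 273.6992] [ 0.4487 -0.1594  0.024 ]
0.67 [363.2356 255.481 ] [ 0.4927 -0.1071  0.024 ]
[(0.9, [0.411, -0.401, -0.001]), (0.88, [0.455, -0.275, 0.001]), (0.79, [0.437, -0.061, -0.002]), (0.74, [0.504, -0.211, 0.001]), (0.71, [0.316, -0.158, 0.005]), (0.7, [0.492, -0.108, -0.001]), (0.58, [0.448, -0.165, 0.002]), (0.57, [0.329, -0.282, -0.004])]
[(0.97, [0.459, -0.277, 0.002]), (0.84, [0.494, -0.111, 0.001]), (0.66, [0.441, -0.059, -0.004]), (0.6, [0.5, -0.216, -0.003]), (0.59, [0.645, -0.1, 0.045]), (0.58, [0.449, -0.161, -0.001]), (0.58, [0.315, -0.156, -0.005]), (0.44, [0.612, -0.433, 0.004]), (0.19, [0.604, 0.168, 0.032])]
```

View pics/z5.png

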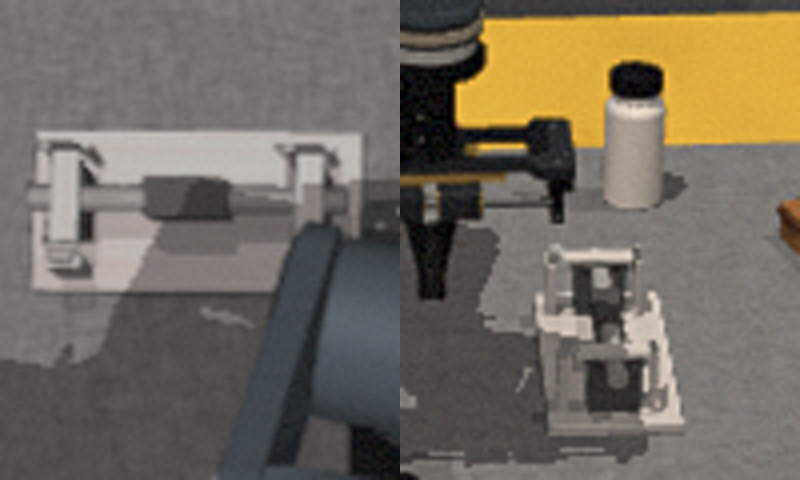

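Both straps now lie level across the bar, at crop pixels (65,195) and (312,180), and they stay there. The covers haven't moved. On the first cover I'll grip, turn 90° and grip again, which gives its exact centre.

Request:
apply_moves([
  {"offset":[-2.6,-4,-2],"rot":[0,0,0]},
  {"offset":[-2.6,-7.7,-5],"rot":[0,0,0]},
  {"offset":[-2.6,-7.7,-8],"rot":[0,0,0]},
  {"offset":[-2.6,-7.7,-10],"rot":[0,0,0]},
  {"offset":[-2.6,-7.7,-12.5],"rot":[0,0,0]},
  {"offset":[-2.6,-7.7,-12.6],"rot":[0,0,0]},
  {"offset":[-2.6,-7.7,-12.6],"rot":[0,0,0]},
], hand=0.5)

```text
time: 16.6
position: [0.4383, -0.0565, 0.0478]
tool_rot: [0.713, 0.701, -0.0, -0.001]
ft_force: [0.6, -0.2, -0.2]
grip_width: 0.0418
grip_force: 0.0
```

Request:
apply_moves([
  {"offset":[0,0,0],"rot":[0,0,0]},
  {"offset":[0,0,0],"rot":[0,0,0]},
  {"offset":[0,0,0],"rot":[0,0,0]},
  {"offset":[0,0,0],"rot":[0,0,0]},
  {"offset":[0,0,0],"rot":[0,0,0]},
], hand=0, newtons=15)

```text
time: 17.1
position: [0.4386, -0.0574, 0.0489]
tool_rot: [0.713, 0.701, 0.0, 0.001]
ft_force: [0.8, 0.4, 2.6]
grip_width: 0.0233
grip_force: 15.0
```

Request:
apply_moves([
  {"offset":[0,0,0],"rot":[0,0,0]},
  {"offset":[0,0,0],"rot":[0,0,0]},
  {"offset":[0,0,0],"rot":[0,0,8]},
  {"offset":[0,0,0],"rot":[0,0,16]},
  {"offset":[0,0,0],"rot":[0,0,24]},
  {"offset":[0,0,0],"rot":[0,0,32]},
  {"offset":[0,0,0],"rot":[0,0,40]},
  {"offset":[0,0,0],"rot":[0,0,48]},
  {"offset":[0,0,0],"rot":[0,0,56]},
  {"offset":[0,0,0],"rot":[0,0,64]},
  {"offset":[0,0,0],"rot":[0,0,72]},
  {"offset":[0,0,0],"rot":[0,0,80]},
  {"offset":[0,0,0],"rot":[0,0,88]},
  {"offset":[0,0,0],"rot":[0,0,90]},
  {"offset":[0,0,0],"rot":[0,0,90]},
], hand=0.5)

```text
time: 18.6
position: [0.438, -0.0574, 0.0485]
tool_rot: [0.009, 1.0, 0.0, -0.0]
ft_force: [-0.5, 0.1, -0.3]
grip_width: 0.0434
grip_force: 0.0
```

Run:
```python
from h import *
b=vision.camera("side")[:,:,::-1]
cv2.imwrite("pics/z6.png",cv2.resize(b[210:330,215:395],(720,480),interpolation=cv2.INTER_CUBIC))
print(get_obs()["position"],get_obs()["q"])
```

```text
[ 0.43800259 -0.05736464  0.04845279] [-3.84205495e-01  6.70040636e-01  2.03419364e+00 -7.70415536e-05
  4.37816283e-01 -1.93595480e+00]
```

View pics/z6.png

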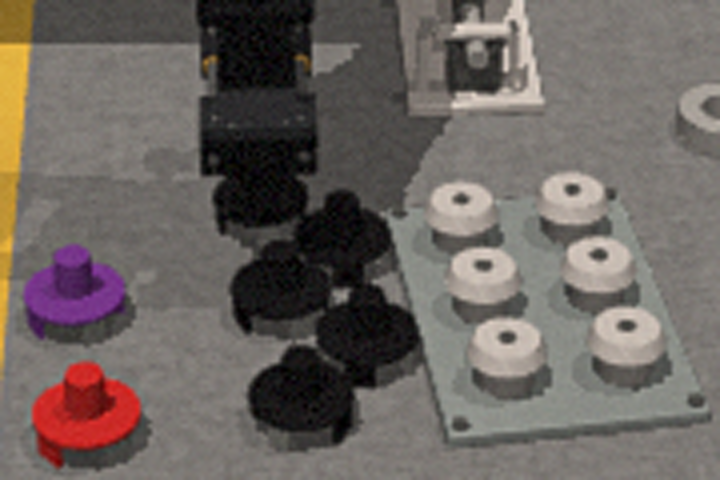

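The side crop shows the gripper around the first cover at (260,195), with its neighbours undisturbed. Now I'll grip and lift.

Request:
apply_moves([
  {"offset":[0,0,0],"rot":[0,0,0]},
  {"offset":[0,0,0],"rot":[0,0,0]},
  {"offset":[0,0,0],"rot":[0,0,0]},
  {"offset":[0,0,0],"rot":[0,0,0]},
  {"offset":[0,0,0],"rot":[0,0,0]},
  {"offset":[0,0,4],"rot":[0,0,0]},
  {"offset":[0,0,8],"rot":[0,0,0]},
  {"offset":[0,0,11],"rot":[0,0,0]},
  {"offset":[0,0,11],"rot":[0,0,0]},
], hand=0, newtons=30)

```text
time: 19.55
position: [0.4403, -0.0581, 0.1617]
tool_rot: [0.009, 1.0, -0.001, 0.004]
ft_force: [-0.3, -0.1, -0.5]
grip_width: 0.0232
grip_force: 29.8
```

Request:
apply_moves([
  {"offset":[4,-1,0],"rot":[0,0,0]},
  {"offset":[8,-2,0],"rot":[0,0,0]},
  {"offset":[12,-3,0],"rot":[0,0,0]},
  {"offset":[16,-4,0],"rot":[0,0,0]},
  {"offset":[20.8,-4.2,0],"rot":[0,0,0]},
  {"offset":[20.8,-4.2,0],"rot":[0,0,0]},
  {"offset":[20.8,-4.2,0],"rot":[0,0,0]},
  {"offset":[20.8,-4.2,0],"rot":[0,0,0]},
])

```text
time: 20.35
position: [0.6439, -0.0986, 0.1568]
tool_rot: [0.009, 1.0, 0.001, -0.002]
ft_force: [0.2, 0.1, -1.1]
grip_width: 0.0235
grip_force: 29.8
```

Run:
```python
from h import *
b=vision.camera("side")[:,:,::-1]
cv2.imwrite("pics/z7.png",cv2.resize(b[180:320,235:415],(720,560),interpolation=cv2.INTER_CUBIC))
p=get_obs()["position"];print(p)
for c in("top","side"):print([(round(d["conf"],2),np.round(d["centre"],3).tolist()) for d in nets.spot_point(c,"cover1")][:9])
print("disc top edge pred zoom",[(( proj("side",[p[0]+dx,p[1],p[2]-.024])+.5-[235,180])*4).round(0) for dx in(-.033,.033)])
```

```text
[ 0.64393216 -0.09870089  0.15724668]
[(0.97, [0.459, -0.277, 0.002]), (0.84, [0.494, -0.111, 0.001]), (0.66, [0.441, -0.059, -0.004]), (0.6, [0.5, -0.216, -0.003]), (0.59, [0.645, -0.1, 0.045]), (0.58, [0.449, -0.161, -0.001]), (0.58, [0.315, -0.156, -0.005]), (0.44, [0.612, -0.433, 0.004]), (0.19, [0.604, 0.168, 0.032])]
[(0.96, [0.315, -0.161, 0.003]), (0.88, [0.326, -0.28, -0.001]), (0.76, [0.454, -0.275, 0.0]), (0.76, [0.502, -0.211, 0.003]), (0.73, [0.411, -0.405, -0.002]), (0.65, [0.448, -0.164, 0.002]), (0.64, [0.495, -0.108, 0.0])]
disc top edge pred zoom [array([445., 199.]), array([546., 196.])]
```

View pics/z7.png

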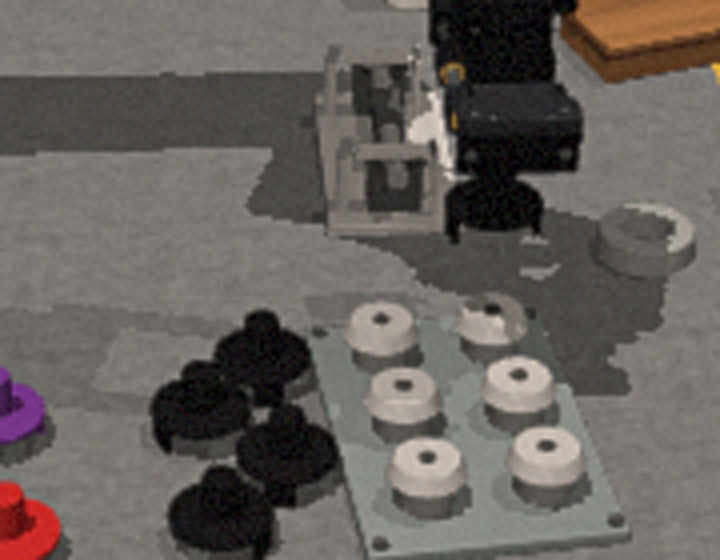

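The side crop shows the held cover level and centred on the tool at (495,205), above the far head at (492,310). Now I'll lower it.

Request:
apply_moves([
  {"offset":[0.2,0,-2],"rot":[0,0,0]},
  {"offset":[0.2,0,-4.5],"rot":[0,0,0]},
  {"offset":[0.2,0,-6],"rot":[0,0,0]},
  {"offset":[0.2,0,-6.6],"rot":[0,0,0]},
  {"offset":[0.2,0,-6.6],"rot":[0,0,0]},
  {"offset":[0.2,0,-6.8],"rot":[0,0,0]},
  {"offset":[0.2,0,-7],"rot":[0,0,0]},
])

```text
time: 21.2
position: [0.649, -0.0994, 0.0898]
tool_rot: [0.009, 1.0, -0.0, 0.001]
ft_force: [-0.4, 1.3, 1.6]
grip_width: 0.0233
grip_force: 29.7
```

Request:
apply_moves([
  {"offset":[0,0,-0.2],"rot":[0,0,0]},
  {"offset":[0,0,-0.4],"rot":[0,0,0]},
  {"offset":[0,0,-0.4],"rot":[0,0,0]},
])

```text
time: 21.5
position: [0.6485, -0.099, 0.085]
tool_rot: [0.009, 1.0, 0.0, 0.0]
ft_force: [-1.5, 2.1, 1.0]
grip_width: 0.0232
grip_force: 29.7
```

Request:
apply_moves([
  {"offset":[-0.15,0.1,0],"rot":[0,0,0]},
  {"offset":[-0.15,0.1,-0.2],"rot":[0,0,0]},
  {"offset":[-0.15,0.1,-0.4],"rot":[0,0,0]},
  {"offset":[-0.15,0.1,-0.6],"rot":[0,0,0]},
  {"offset":[-0.15,0.1,-0.6],"rot":[0,0,0]},
])

```text
time: 22.0
position: [0.6457, -0.0989, 0.0771]
tool_rot: [0.009, 1.0, -0.0, -0.001]
ft_force: [1.8, -2.6, -5.6]
grip_width: 0.0236
grip_force: 29.7
```

Request:
apply_moves([
  {"offset":[0.05,0,-0.2],"rot":[0,0,0]},
  {"offset":[0.05,0,-0.4],"rot":[0,0,0]},
  {"offset":[0.05,0,-0.4],"rot":[0,0,0]},
])

```text
time: 22.3
position: [0.6466, -0.0987, 0.0754]
tool_rot: [0.009, 1.0, -0.0, -0.001]
ft_force: [-2.4, -1.0, 5.3]
grip_width: 0.0233
grip_force: 29.9
```

Request:
apply_moves([
  {"offset":[0,0,-0.2],"rot":[0,0,0]},
  {"offset":[0,0,-0.3],"rot":[0,0,0]},
  {"offset":[0,0,-0.3],"rot":[0,0,0]},
])

```text
time: 22.6
position: [0.6467, -0.0989, 0.0751]
tool_rot: [0.009, 1.0, -0.0, -0.0]
ft_force: [-5.9, -1.1, 17.7]
grip_width: 0.0233
grip_force: 30.0
```

Request:
apply_moves([
  {"offset":[0,0,0],"rot":[0,0,0]},
  {"offset":[0,0,0],"rot":[0,0,0]},
  {"offset":[0,0,0],"rot":[0,0,0]},
  {"offset":[0,0,4],"rot":[0,0,0]},
  {"offset":[0,0,8],"rot":[0,0,0]},
  {"offset":[-4,0,8],"rot":[0,0,0]},
  {"offset":[-8,0,8],"rot":[0,0,0]},
  {"offset":[-12,0,8],"rot":[0,0,0]},
  {"offset":[-15.3,-1,8],"rot":[0,0,0]},
  {"offset":[-15.3,-1,8],"rot":[0,0,0]},
  {"offset":[-15.3,-1,8],"rot":[0,0,0]},
], hand=0.5)

```text
time: 23.7
position: [0.4943, -0.1086, 0.1517]
tool_rot: [0.01, 1.0, 0.0, 0.0]
ft_force: [0.0, -0.6, -0.0]
grip_width: 0.0436
grip_force: 0.0
```

Request:
apply_moves([
  {"offset":[0,-0.1,-4],"rot":[0,0,0]},
  {"offset":[0,-0.1,-8],"rot":[0,0,0]},
  {"offset":[0,-0.1,-10.2],"rot":[0,0,0]},
  {"offset":[0,-0.1,-10.3],"rot":[0,0,0]},
  {"offset":[0,-0.1,-10.3],"rot":[0,0,0]},
])

```text
time: 24.2
position: [0.496, -0.1095, 0.0477]
tool_rot: [0.009, 1.0, -0.0, 0.001]
ft_force: [-0.2, -0.6, -0.3]
grip_width: 0.0433
grip_force: 0.0
```

Request:
apply_moves([
  {"offset":[0,0,0],"rot":[0,0,0]},
  {"offset":[0,0,0],"rot":[0,0,0]},
  {"offset":[0,0,0],"rot":[0,0,0]},
  {"offset":[0,0,0],"rot":[0,0,0]},
  {"offset":[0,0,0],"rot":[0,0,0]},
  {"offset":[0,0,0],"rot":[0,0,0]},
], hand=0)

```text
time: 24.8
position: [0.4945, -0.1094, 0.0488]
tool_rot: [0.009, 1.0, -0.0, 0.0]
ft_force: [0.3, 1.6, 1.3]
grip_width: 0.0232
grip_force: 30.0
```

Request:
apply_moves([
  {"offset":[0,0,4],"rot":[0,0,0]},
  {"offset":[0,0,8],"rot":[0,0,0]},
  {"offset":[0,0,10],"rot":[0,0,0]},
  {"offset":[4,-2,10],"rot":[0,0,0]},
  {"offset":[8,-4,10],"rot":[0,0,0]},
  {"offset":[12,-5,10],"rot":[0,0,0]},
  {"offset":[15.9,-6.5,10],"rot":[0,0,0]},
  {"offset":[15.9,-6.5,10],"rot":[0,0,0]},
  {"offset":[15.9,-6.5,10],"rot":[0,0,0]},
  {"offset":[15.9,-6.5,7],"rot":[0,0,0]},
  {"offset":[15.9,-6.5,5],"rot":[0,0,0]},
  {"offset":[15.9,-6.5,4.5],"rot":[0,0,0]},
  {"offset":[15.9,-6.5,4.2],"rot":[0,0,0]},
  {"offset":[15.9,-6.5,4],"rot":[0,0,0]},
  {"offset":[15.9,-6.5,3.8],"rot":[0,0,0]},
  {"offset":[15.9,-6.5,3.8],"rot":[0,0,0]},
])

```text
time: 26.4
position: [0.6515, -0.1739, 0.0887]
tool_rot: [0.009, 1.0, 0.0, -0.001]
ft_force: [-0.1, 0.5, 1.1]
grip_width: 0.0234
grip_force: 30.0
```

Request:
apply_moves([
  {"offset":[0.1,-0.05,0],"rot":[0,0,0]},
  {"offset":[0.1,-0.05,-0.2],"rot":[0,0,0]},
  {"offset":[0.1,-0.05,-0.4],"rot":[0,0,0]},
  {"offset":[0.1,-0.05,-0.4],"rot":[0,0,0]},
])

```text
time: 26.8
position: [0.6544, -0.1751, 0.0824]
tool_rot: [0.009, 1.0, -0.0, 0.0]
ft_force: [0.8, -0.1, 1.5]
grip_width: 0.0234
grip_force: 30.0
```

Forces are small, so it's well aligned. Now I'll press it home.

Request:
apply_moves([
  {"offset":[0,0,-0.2],"rot":[0,0,0]},
  {"offset":[0,0,-0.4],"rot":[0,0,0]},
  {"offset":[0,0,-0.6],"rot":[0,0,0]},
  {"offset":[0,0,-0.8],"rot":[0,0,0]},
  {"offset":[0,0,-1],"rot":[0,0,0]},
  {"offset":[0,0,-1],"rot":[0,0,0]},
])

```text
time: 27.4
position: [0.6547, -0.1745, 0.0748]
tool_rot: [0.009, 1.0, 0.0, 0.0]
ft_force: [-0.1, 0.7, 13.9]
grip_width: 0.0234
grip_force: 30.0
```

Request:
apply_moves([
  {"offset":[0,0,-0.2],"rot":[0,0,0]},
  {"offset":[0,0,-0.3],"rot":[0,0,0]},
  {"offset":[0,0,-0.3],"rot":[0,0,0]},
])

```text
time: 27.7
position: [0.6549, -0.1745, 0.0746]
tool_rot: [0.009, 1.0, -0.0, 0.001]
ft_force: [-4.1, 3.7, 24.7]
grip_width: 0.0231
grip_force: 30.0
```

Request:
apply_moves([
  {"offset":[0,0,0],"rot":[0,0,0]},
  {"offset":[0,0,0],"rot":[0,0,0]},
  {"offset":[0,0,0],"rot":[0,0,0]},
  {"offset":[0,0,4],"rot":[0,0,0]},
  {"offset":[0,0,8],"rot":[0,0,0]},
  {"offset":[-5,0,8],"rot":[0,0,0]},
  {"offset":[-10,0,8],"rot":[0,0,0]},
  {"offset":[-15,0,8],"rot":[0,0,0]},
  {"offset":[-20.6,1.1,8],"rot":[0,0,0]},
  {"offset":[-20.6,1.1,8],"rot":[0,0,0]},
  {"offset":[-20.6,1.1,8],"rot":[0,0,0]},
  {"offset":[-20.6,1.1,8],"rot":[0,0,0]},
], hand=0.5)

```text
time: 28.9
position: [0.4498, -0.1648, 0.1497]
tool_rot: [0.009, 1.0, -0.001, 0.001]
ft_force: [0.3, -0.4, 0.9]
grip_width: 0.0437
grip_force: 0.0
```

Run:
```python
from h import *
b=vision.camera("side")
for q in("cover1","bar_mid"):print([(round(d["conf"],2),np.round(d["centre"],3).tolist()) for d in nets.spot_point("side",q)][:10])
```

```text
[(0.86, [0.655, -0.173, 0.028]), (0.83, [0.448, -0.164, 0.001]), (0.78, [0.314, -0.16, 0.001]), (0.76, [0.325, -0.282, -0.004]), (0.74, [0.41, -0.399, -0.002]), (0.72, [0.502, -0.21, 0.004]), (0.71, [0.454, -0.277, -0.001]), (0.57, [0.644, -0.099, 0.026])]
[(0.71, [0.603, 0.169, 0.041]), (0.59, [0.601, 0.168, 0.047]), (0.24, [0.627, 0.093, 0.058])]
```

Request:
apply_moves([
  {"offset":[-0.1,0,-4],"rot":[0,0,0]},
  {"offset":[-0.1,0,-8],"rot":[0,0,0]},
  {"offset":[-0.1,0,-10],"rot":[0,0,0]},
  {"offset":[-0.1,0,-10.1],"rot":[0,0,0]},
  {"offset":[-0.1,0,-10.1],"rot":[0,0,0]},
])

```text
time: 29.55
position: [0.4482, -0.1641, 0.0477]
tool_rot: [0.009, 1.0, 0.0, -0.0]
ft_force: [0.2, 0.1, -1.1]
grip_width: 0.0434
grip_force: 0.0
```

Request:
apply_moves([
  {"offset":[0,0,0],"rot":[0,0,0]},
  {"offset":[0,0,0],"rot":[0,0,0]},
  {"offset":[0,0,0],"rot":[0,0,0]},
  {"offset":[0,0,0],"rot":[0,0,0]},
  {"offset":[0,0,0],"rot":[0,0,0]},
  {"offset":[0,0,0],"rot":[0,0,0]},
], hand=0)

```text
time: 30.15
position: [0.4474, -0.164, 0.0488]
tool_rot: [0.009, 1.0, -0.0, 0.0]
ft_force: [0.4, -0.0, 1.1]
grip_width: 0.0232
grip_force: 29.9
```

Request:
apply_moves([
  {"offset":[0,0,4],"rot":[0,0,0]},
  {"offset":[0,0,8],"rot":[0,0,0]},
  {"offset":[0,0,10],"rot":[0,0,0]},
  {"offset":[4,-2,10],"rot":[0,0,0]},
  {"offset":[8,-4,10],"rot":[0,0,0]},
  {"offset":[12,-6,10],"rot":[0,0,0]},
  {"offset":[16,-8,10],"rot":[0,0,0]},
  {"offset":[21.1,-8.6,10],"rot":[0,0,0]},
  {"offset":[21.1,-8.6,10],"rot":[0,0,0]},
  {"offset":[21.1,-8.6,10],"rot":[0,0,0]},
  {"offset":[21.1,-8.6,7],"rot":[0,0,0]},
  {"offset":[21.1,-8.6,5],"rot":[0,0,0]},
  {"offset":[21.1,-8.6,4.5],"rot":[0,0,0]},
  {"offset":[21.1,-8.6,4.2],"rot":[0,0,0]},
  {"offset":[21.1,-8.6,4],"rot":[0,0,0]},
  {"offset":[21.1,-8.6,3.8],"rot":[0,0,0]},
  {"offset":[21.1,-8.6,3.8],"rot":[0,0,0]},
])

```text
time: 31.85
position: [0.6583, -0.2503, 0.0869]
tool_rot: [0.009, 1.0, -0.0, 0.0]
ft_force: [1.0, -1.2, -0.9]
grip_width: 0.0232
grip_force: 30.0
```

Request:
apply_moves([
  {"offset":[0,0,-0.2],"rot":[0,0,0]},
  {"offset":[0,0,-0.4],"rot":[0,0,0]},
  {"offset":[0,0,-0.4],"rot":[0,0,0]},
])

```text
time: 32.15
position: [0.6586, -0.2499, 0.0826]
tool_rot: [0.009, 1.0, -0.0, 0.001]
ft_force: [1.6, -1.7, 0.3]
grip_width: 0.0232
grip_force: 30.0
```

Request:
apply_moves([
  {"offset":[0.1,-0.1,-0.2],"rot":[0,0,0]},
  {"offset":[0.1,-0.1,-0.4],"rot":[0,0,0]},
  {"offset":[0.1,-0.1,-0.6],"rot":[0,0,0]},
  {"offset":[0.1,-0.1,-0.8],"rot":[0,0,0]},
  {"offset":[0.1,-0.1,-1],"rot":[0,0,0]},
  {"offset":[0.1,-0.1,-1.2],"rot":[0,0,0]},
  {"offset":[0.1,-0.1,-1.2],"rot":[0,0,0]},
])

```text
time: 32.85
position: [0.6583, -0.2502, 0.0753]
tool_rot: [0.009, 1.0, 0.0, -0.001]
ft_force: [-8.1, 3.4, 21.7]
grip_width: 0.0233
grip_force: 30.0
```

Request:
apply_moves([
  {"offset":[0,0,0],"rot":[0,0,0]},
  {"offset":[0,0,0],"rot":[0,0,0]},
  {"offset":[0,0,0],"rot":[0,0,0]},
  {"offset":[0,0,4],"rot":[0,0,0]},
  {"offset":[0,0,8],"rot":[0,0,0]},
  {"offset":[-5,1,8],"rot":[0,0,0]},
  {"offset":[-10,2,8],"rot":[0,0,0]},
  {"offset":[-15.6,3.8,8],"rot":[0,0,0]},
  {"offset":[-15.6,3.8,8],"rot":[0,0,0]},
  {"offset":[-15.6,3.8,8],"rot":[0,0,0]},
], hand=0.5)

```text
time: 33.85
position: [0.5011, -0.2117, 0.1504]
tool_rot: [0.009, 1.0, 0.001, -0.001]
ft_force: [0.9, -0.5, 0.0]
grip_width: 0.0436
grip_force: 0.0
```

Run:
```python
from h import *
b=vision.camera("side");print(get_obs()["position"])
for q in("cover1",):print([(round(d["conf"],2),np.round(d["centre"],3).tolist()) for d in nets.spot_point("side",q)][:10])
```

```text
[ 0.50363464 -0.21321303  0.15077384]
[(0.93, [0.316, -0.161, 0.004]), (0.89, [0.66, -0.252, 0.025]), (0.88, [0.643, -0.095, 0.027]), (0.81, [0.457, -0.274, 0.001]), (0.74, [0.654, -0.172, 0.025]), (0.64, [0.412, -0.404, 0.001]), (0.6, [0.503, -0.211, 0.003]), (0.6, [0.33, -0.281, -0.006]), (0.26, [0.602, 0.169, 0.044])]
```

Request:
apply_moves([
  {"offset":[-0.1,0.1,-4],"rot":[0,0,0]},
  {"offset":[-0.1,0.1,-8],"rot":[0,0,0]},
  {"offset":[-0.1,0.1,-10.1],"rot":[0,0,0]},
  {"offset":[-0.1,0.1,-10.2],"rot":[0,0,0]},
  {"offset":[-0.1,0.1,-10.2],"rot":[0,0,0]},
])

```text
time: 34.45
position: [0.5045, -0.213, 0.0477]
tool_rot: [0.009, 1.0, -0.001, 0.001]
ft_force: [-0.4, 0.6, 0.3]
grip_width: 0.0435
grip_force: 0.0
```

Request:
apply_moves([
  {"offset":[0,0,0],"rot":[0,0,0]},
  {"offset":[0,0,0],"rot":[0,0,0]},
  {"offset":[0,0,0],"rot":[0,0,0]},
  {"offset":[0,0,0],"rot":[0,0,0]},
  {"offset":[0,0,0],"rot":[0,0,0]},
  {"offset":[0,0,0],"rot":[0,0,0]},
], hand=0)

```text
time: 35.05
position: [0.5024, -0.2121, 0.0488]
tool_rot: [0.009, 1.0, -0.0, 0.0]
ft_force: [-0.3, 0.1, 0.0]
grip_width: 0.0235
grip_force: 30.0
```

Request:
apply_moves([
  {"offset":[0,0,4],"rot":[0,0,0]},
  {"offset":[0,0,8],"rot":[0,0,0]},
  {"offset":[0,0,10],"rot":[0,0,0]},
  {"offset":[4,1.5,10],"rot":[0,0,0]},
  {"offset":[7.5,3.1,10],"rot":[0,0,0]},
  {"offset":[7.5,3.1,10],"rot":[0,0,0]},
  {"offset":[7.5,3.1,10],"rot":[0,0,0]},
  {"offset":[7.5,3.1,7],"rot":[0,0,0]},
  {"offset":[7.5,3.1,5],"rot":[0,0,0]},
  {"offset":[7.5,3.1,4.5],"rot":[0,0,0]},
  {"offset":[7.5,3.1,4.2],"rot":[0,0,0]},
  {"offset":[7.5,3.1,4],"rot":[0,0,0]},
  {"offset":[7.5,3.1,3.7],"rot":[0,0,0]},
  {"offset":[7.5,3.1,3.4],"rot":[0,0,0]},
  {"offset":[7.5,3.1,3.4],"rot":[0,0,0]},
])

```text
time: 36.55
position: [0.5768, -0.1813, 0.0823]
tool_rot: [0.009, 1.0, 0.0, -0.0]
ft_force: [0.6, -1.1, 1.0]
grip_width: 0.0231
grip_force: 30.0
```

Request:
apply_moves([
  {"offset":[0,0,-0.2],"rot":[0,0,0]},
  {"offset":[0,0,-0.4],"rot":[0,0,0]},
  {"offset":[0,0,-0.6],"rot":[0,0,0]},
  {"offset":[0,0,-0.8],"rot":[0,0,0]},
  {"offset":[0,0,-1],"rot":[0,0,0]},
  {"offset":[0,0,-1.2],"rot":[0,0,0]},
  {"offset":[0,0,-1.2],"rot":[0,0,0]},
])

```text
time: 37.25
position: [0.5782, -0.1808, 0.0744]
tool_rot: [0.009, 1.0, -0.0, 0.001]
ft_force: [-4.0, 3.3, 22.1]
grip_width: 0.0236
grip_force: 30.0
```

Request:
apply_moves([
  {"offset":[0,0,0],"rot":[0,0,0]},
  {"offset":[0,0,0],"rot":[0,0,0]},
  {"offset":[0,0,0],"rot":[0,0,0]},
  {"offset":[0,0,4],"rot":[0,0,0]},
  {"offset":[0,0,8],"rot":[0,0,0]},
  {"offset":[-4,-3,8],"rot":[0,0,0]},
  {"offset":[-8,-6,8],"rot":[0,0,0]},
  {"offset":[-12,-9.4,8],"rot":[0,0,0]},
  {"offset":[-12,-9.4,8],"rot":[0,0,0]},
  {"offset":[-12,-9.4,8],"rot":[0,0,0]},
], hand=0.5)

```text
time: 38.25
position: [0.4565, -0.2758, 0.1505]
tool_rot: [0.011, 1.0, 0.0, 0.0]
ft_force: [0.5, 0.8, 0.4]
grip_width: 0.0436
grip_force: 0.0
```

Run:
```python
from h import *
b=vision.camera("side");print(get_obs()["position"])
for q in("cover1",):print([(round(d["conf"],2),np.round(d["centre"],3).tolist()) for d in nets.spot_point("side",q)][:10])
```

```text
[ 0.45740392 -0.27510966  0.15054069]
[(0.98, [0.314, -0.16, -0.002]), (0.93, [0.325, -0.281, -0.003]), (0.92, [0.66, -0.253, 0.03]), (0.86, [0.409, -0.402, 0.001]), (0.83, [0.654, -0.176, 0.027]), (0.82, [0.457, -0.274, 0.002]), (0.7, [0.577, -0.177, 0.032]), (0.52, [0.643, -0.098, 0.026])]
```

Request:
apply_moves([
  {"offset":[-0.05,0,-4],"rot":[0,0,0]},
  {"offset":[-0.05,0,-8],"rot":[0,0,0]},
  {"offset":[-0.05,0,-10.1],"rot":[0,0,0]},
  {"offset":[-0.05,0,-10.2],"rot":[0,0,0]},
  {"offset":[-0.05,0,-10.2],"rot":[0,0,0]},
])

```text
time: 38.85
position: [0.4579, -0.2736, 0.0478]
tool_rot: [0.008, 1.0, 0.0, -0.0]
ft_force: [0.5, 0.3, -1.4]
grip_width: 0.0438
grip_force: 0.0
```

Request:
apply_moves([
  {"offset":[0,0,0],"rot":[0,0,0]},
  {"offset":[0,0,0],"rot":[0,0,0]},
  {"offset":[0,0,0],"rot":[0,0,0]},
  {"offset":[0,0,0],"rot":[0,0,0]},
  {"offset":[0,0,0],"rot":[0,0,0]},
  {"offset":[0,0,0],"rot":[0,0,0]},
], hand=0)

```text
time: 39.45
position: [0.4568, -0.2749, 0.0488]
tool_rot: [0.009, 1.0, -0.0, 0.0]
ft_force: [0.4, 1.1, 2.0]
grip_width: 0.0234
grip_force: 30.0
```

Request:
apply_moves([
  {"offset":[0,0,4],"rot":[0,0,0]},
  {"offset":[0,0,8],"rot":[0,0,0]},
  {"offset":[0,0,10],"rot":[0,0,0]},
  {"offset":[4,0.6,10],"rot":[0,0,0]},
  {"offset":[8,1.2,10],"rot":[0,0,0]},
  {"offset":[12.75,1.8,10],"rot":[0,0,0]},
  {"offset":[12.75,1.8,10],"rot":[0,0,0]},
  {"offset":[12.75,1.8,10],"rot":[0,0,0]},
  {"offset":[12.75,1.8,7],"rot":[0,0,0]},
  {"offset":[12.75,1.8,5],"rot":[0,0,0]},
  {"offset":[12.75,1.8,4.5],"rot":[0,0,0]},
  {"offset":[12.75,1.8,4.2],"rot":[0,0,0]},
  {"offset":[12.75,1.8,4],"rot":[0,0,0]},
  {"offset":[12.75,1.8,3.7],"rot":[0,0,0]},
  {"offset":[12.75,1.8,3.4],"rot":[0,0,0]},
  {"offset":[12.75,1.8,3.4],"rot":[0,0,0]},
])

```text
time: 41.05
position: [0.585, -0.2576, 0.0836]
tool_rot: [0.009, 1.0, -0.001, 0.001]
ft_force: [0.1, -0.3, 3.3]
grip_width: 0.0233
grip_force: 29.9
```

Aligned. I'll press it home, then release, withdraw and look.

Request:
apply_moves([
  {"offset":[0,0,-0.2],"rot":[0,0,0]},
  {"offset":[0,0,-0.4],"rot":[0,0,0]},
  {"offset":[0,0,-0.6],"rot":[0,0,0]},
  {"offset":[0,0,-0.8],"rot":[0,0,0]},
  {"offset":[0,0,-1],"rot":[0,0,0]},
  {"offset":[0,0,-1.2],"rot":[0,0,0]},
  {"offset":[0,0,-1.2],"rot":[0,0,0]},
])

```text
time: 41.75
position: [0.5845, -0.2565, 0.0754]
tool_rot: [0.009, 1.0, -0.0, 0.0]
ft_force: [-5.2, 4.3, 28.6]
grip_width: 0.023
grip_force: 30.0
```

Request:
apply_moves([
  {"offset":[0,0,0],"rot":[0,0,0]},
  {"offset":[0,0,0],"rot":[0,0,0]},
  {"offset":[0,0,0],"rot":[0,0,0]},
  {"offset":[0,0,4],"rot":[0,0,0]},
  {"offset":[0,0,8],"rot":[0,0,0]},
  {"offset":[-4,0,12],"rot":[0,0,0]},
  {"offset":[-8,0,15],"rot":[0,0,0]},
  {"offset":[-12,-4,15],"rot":[0,0,0]},
  {"offset":[-12,-9,15],"rot":[0,0,0]},
  {"offset":[-12,-13,15],"rot":[0,0,0]},
  {"offset":[-12,-16,15],"rot":[0,0,0]},
  {"offset":[-12,-16,15],"rot":[0,0,0]},
], hand=0.5)

```text
time: 42.95
position: [0.4636, -0.4215, 0.22]
tool_rot: [0.011, 1.0, -0.001, 0.0]
ft_force: [-0.2, -0.5, -0.1]
grip_width: 0.0434
grip_force: 0.0
```

Run:
```python
from h import *
a=vision.camera("top")[:,:,::-1];b=vision.camera("side")[:,:,::-1];print(get_obs()["position"])
for c in("top","side"):
  for q in("cover1","bar_mid","ring_gauge","oil_can","driver"):print(c,q,[(round(d["conf"],2),np.round(d["centre"],3).tolist()) for d in nets.spot_point(c,q)][:10])
o=np.zeros((480,800,3),np.uint8)
o[:,:400]=cv2.resize(a[160:300,195:455],(400,215)).repeat(1,0)[[*range(215)]+[0]*265] if 0 else 0
o[:245,:400]=cv2.resize(a[150:310,195:456],(400,245),interpolation=cv2.INTER_CUBIC)
o[:,400:]=cv2.resize(b[170:350,245:395],(400,480),interpolation=cv2.INTER_CUBIC)
cv2.imwrite("pics/z9.png",o)
```

```text
[ 0.46344547 -0.41661505  0.21944346]
top cover1 [(0.91, [0.655, -0.175, 0.028]), (0.83, [0.584, -0.262, 0.03]), (0.79, [0.574, -0.184, 0.022]), (0.66, [0.648, -0.102, 0.023]), (0.65, [0.662, -0.246, 0.027]), (0.53, [0.415, -0.403, 0.001])]
top bar_mid [(0.85, [0.602, 0.167, 0.042]), (0.44, [0.579, -0.178, 0.043])]
top ring_gauge [(0.74, [0.78, 0.034, 0.0]), (0.69, [0.644, -0.1, 0.043])]
top oil_can [(0.87, [0.656, 0.443, -0.0])]
top driver [(0.9, [0.61, -0.432, 0.003]), (0.44, [0.577, -0.182, 0.044]), (0.24, [0.603, 0.166, 0.046])]
side cover1 [(0.9, [0.58, -0.176, 0.028]), (0.84, [0.654, -0.173, 0.026]), (0.82, [0.582, -0.259, 0.028]), (0.79, [0.316, -0.16, 0.004]), (0.76, [0.412, -0.405, -0.001]), (0.74, [0.659, -0.252, 0.029]), (0.69, [0.325, -0.282, -0.002]), (0.66, [0.645, -0.098, 0.024])]
side bar_mid [(0.46, [0.602, 0.167, 0.05])]
side ring_gauge [(0.69, [0.778, 0.035, 0.0])]
side oil_can [(0.93, [0.65, 0.444, -0.001]), (0.54, [0.603, 0.166, 0.049])]
side driver [(0.95, [0.61, -0.435, 0.004])]
```

View pics/z9.png

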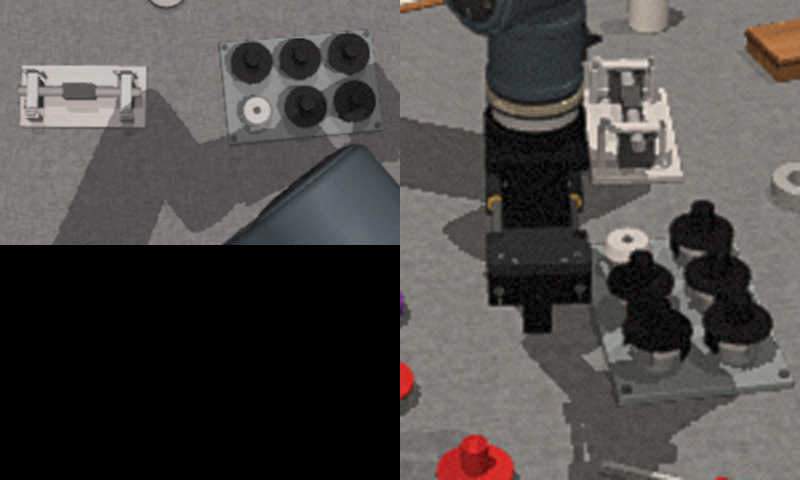

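The final picture shows five covers sitting level on heads, with one head bare at top-crop (257,110). Both straps are level over the bar, and nothing else has moved.

```bash
python3 -c "
from rig import hand_in
print(hand_in())"
```

```text
the job is handed in; nothing more can be done
None
```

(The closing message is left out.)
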